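# Wedge the rocking photometer

## Task

The flat white photometer rocks because its front foot is too short: first press down on the grey front strip of its top with the fingertips until you feel it tip, and let it come back. Then push the blue wedge along the bench, thin end first, straight under the middle of the front until the instrument is firm and still level, without lifting or gripping anything, shoving the instrument away or disturbing the other things. Test it by pressing on the front strip again (push the wedge farther if it still tips), and finish while holding that firm but gentle press, fingers off the wedge, with the photometer level and the wedge carrying its front.

Things in the scene. Friction and masses are not known exactly. Their poses are not given: they have to be found in the camera images.
- photometer: Flat white photometer, red lid, orange keypad: 230 mm deep (its x), 200 wide (y), flat top 60 mm above the bench, 1 to 1.4 kg, loose. Origin at bench level under its middle, z up. Its front faces its -x (face at x=-115 mm). Stands on a rubber rail across its middle (x=10 mm, 12 mm deep) and two rear feet (x=100); the short front foot hangs clear. Underside 16 mm above the bench.
- press_spot (a point): On the photometer's flat top, in the middle of the grey front strip (32 mm deep), above the short foot (photometer x=-98, y=0, z=60 mm). Pressed here with about 5 N or more it tips nose-down about the rail until the foot meets the bench (0.06 to 0.11 rad: this point sinks by about the foot's gap and moves forward half as much); let go, it falls back level.
- foot_line (a point): Point at bench level straight below the short front foot (photometer x=-98, y=0, z=0); axes as the photometer's: its x is the way the wedge goes in. The foot is a black round bar 12 mm thick, 72 mm long across y, seized with its underside 6 to 10.5 mm above the bench (differs each time, not told).
- wedge: Loose blue plastic wedge, 120 mm long (its x), 46 wide (y), 90 g, lying flat in front of the photometer. Origin: centre of its underside. Thin end at its +x, 3 mm thick; the top rises evenly (1 mm per 8 mm) to the upright 18 mm high heel at its -x. Slides with under 1.5 N; once it meets the foot the push rises to several N. It does not slip back by itself.
- wedge_tip (a point): Middle of the wedge's thin edge, at bench level (60 mm along the wedge's +x).
- wedge_heel (a point): Middle of the wedge's heel face, 9 mm above the bench (60 mm along the wedge's -x), where it is pushed.
- tube_rack: Bystander: black rack 100 x 150 mm full of small capped tubes, 61 mm high. Origin at the centre of its underside.
- water_bottle: Bystander: clear bottle with red cap, 68 mm across, 190 mm high. Origin at the centre of its underside.
- white_jar: Bystander: white plastic jar, 72 mm across, 100 mm high. Origin at the centre of its underside.
- tip_box: Bystander: red and yellow pipette-tip box 85 x 120 x 42 mm. Origin at the centre of its underside.
- stained_tube: Bystander: small white tube with purple cap lying flat, about 93 mm long, 13 mm thick. Origin at the centre of its underside.
- specimen_pot: Bystander: clear specimen pot with red cap, 52 mm across, 55 mm high. Origin at the centre of its underside.
- timer: Bystander: white bench timer 30 x 75 x 55 mm. Origin at the centre of its underside.
Mind the look-alikes: they are no part of the job. What is meant by the wedge is not brown or purple, and is the smaller of those in its own colour.

How it is judged:
By the outcome, as a careful person would: the job done as asked, in the order asked, and still so for the second after the job is handed in, while the arm keeps its last pose, push and grip.
It also fails if it takes over 56 s, if anything falls off the work surface, if the arm or the gripper's body presses on something with over 40 N, if the wrist force passes 120 N, or if a joint passes its speed limit or range.

## Robot

A 6-joint arm with a two-finger parallel gripper is mounted at the origin on the work surface. World frame = base frame: x ahead of the robot, y to its left, z up, the work surface at z = 0. Lengths are in mm, angles in rad, forces in N, time in s.
With the tool pointing down it reaches from about 275 to 850 mm from the base axis. Payload 5.2 kg.
Tool frame: the origin (TCP) lies on the mounting face of the last link; the fingertips stand 173 mm ahead of it and the grasp point (between the pads) lies 155 mm ahead of it; z points along the fingers, y is the direction in which the jaws open and shut (so a half turn about z gives the same grasp; the last joint's range is limited). The gripper opens to 85 mm and grips with 20 to 120 N. Pads are 22 mm wide; open, the fingers measure 114 mm over their backs; the gripper's body (76 mm by 85 mm) begins 54 mm behind the grasp point. The pads swing forward as they close: fully open they stand 13 mm farther back than shut.
Start: joints at [-1.463, 0.259, 1.535, -0, 1.348, -0.203], TCP at [168.222, -523.648, 404.71] pointing down, gripper open.
Joint ranges: [-3.14, 3.14], [-0.91, 2.08], [0.19, 2.58], [-1.22, 4.36], [0.22, 2.71], [-3.12, 3.12]. Speed limits (rad/s): [2.57, 2.57, 3.14, 3.14, 3.14, 3.14].

## Interface

Orientations are given as a unit quaternion [x, y, z, w].
In Python, from plant import * gives the robot as it stands. The module is installed in compiled form; this text tells all that it offers.
- The arm moves only by the tool move_arm, never from a script. Its argument "deltas" is a list of rows, each an object of numbers: "ax", "ay", "az": the turn, a rotation vector about the tool's x, y, z normalised to -1 to 1, where 1 is 360 degrees; "x", "y", "z": the shift along the tool's x, y, z normalised to -1 to 1, where 1 is 500 mm; "hand": the gripper command: -1 is shut, 1 is fully open, values between are in proportion. In form: [{"ax": .., "ay": .., "az": .., "x": .., "y": .., "z": .., "hand": ..}, ...]. A call has 1 to 12 rows; each row is the pose to reach, as a shift and turn from the pose measured when the call began, along the tool's axes at that moment, turning the shorter way round; what a row does not reach only later rows make up. A row lasts 1/8 s, in which the tool goes at most 62.5 mm and 10.7 degrees, less where a joint would pass 70% of its speed; a pose out of reach is approached as far as the arm can. A call with a number of a shift or a turn outside -1 to 1 is refused whole. A call with a gripper value outside its range is refused whole. The fingers move at their own pace and stop on an object; "squeeze" is the grip in N (left out, the last holds). Time passes only in rows, so rows that repeat a pose let the fingers close. It gives the time, the measured TCP pose, the force and the opening at its end, in the units of the state.
- sense(): the state, without advancing time (a new reading comes with each control period).
- read_camera(name): name is "scene" or "top" or "wrist"; returns (picture, depth): 384x512x3 uint8, blue, green, red; 384x512 float32, mm along the optical axis (not along the pixel's ray), 0 where there is no reading.
- camera_params(name): a dict with "K" (3x3 intrinsics, pixels), "view" (4x4, takes a point from world to camera coordinates); the wrist camera has in their place "tool_from_camera" (4x4, takes a point from camera to tool coordinates, whose origin is the TCP and whose axes are the flange's). Camera axes: x right, y down, z forward; pixel columns grow to the right and rows downward; lengths in mm; the calibration is good to about 2 mm. A picture is of the moment at which its call begins: read the wrist's pose just before it. camera_params takes no time and is no camera call.
- hand_in(): hands the job in, once; it reports no verdict.
The state is a dict: "time_s": time; "qpos": joint angles; "joint_vel": joint speeds; "joint_efforts": joint torques, N m; "tcp_pos": TCP position; "tcp_rot": TCP orientation; "contact_force": force on the tool from outside, world axes, zero at the start; "ft_torque": the same for the moment, N m; "grip_width": opening from 0.0 (shut) to 1.0 (fully open).
Only numpy, scipy, OpenCV 4.12 (cv2) and the standard library are available. Lean on these libraries where they do the work, as an engineer would, in place of code of your own. Each camera call takes 0.05 s, during which the arm holds its last target. There are 200 camera calls.

## Working session

There is one attempt and no reset: what is moved stays moved. The work goes in short steps, Python scripts to look and compute and a tool call to move; the robot and the scene stay as the last step left them, time stands still between calls to the robot, and variables do not carry over. Pictures are saved under pics/ and viewed, about 8 in all and at most 12, crops included, and the job is handed in when it is done.

Besides the shell and the picture viewer there is one more tool, called after "Emit:" as a command line: name --argument value ..., lists and objects as JSON in quotes. move_arm: Moves the arm, as the interface text tells. Its arguments: {"type":"object","properties":{"deltas":{"type":"array","items":{"type":"object","properties":{"ax":{"type":"number"},"ay":{"type":"number"},"az":{"type":"number"},"x":{"type":"number"},"y":{"type":"number"},"z":{"type":"number"},"hand":{"type":"number"}}}},"squeeze":{"type":"number"}},"required":["deltas"]}

```bash
mkdir -p pics
python3 - <<'E'
from plant import *
import cv2,numpy as np
for n in("scene","top"):
    im,d=read_camera(n); cv2.imwrite(f"pics/{n}0.png",im); np.save(f"{n}_d.npy",d)
    p=camera_params(n); print(n,p["K"].tolist(),np.round(p["view"],3).tolist())
print(camera_params("wrist")); print(sense())
E
```

```text
scene [[350.79826265099894, 0.0, 255.56138181654754], [0.0, 350.79826265099894, 194.99959698004213], [0.0, 0.0, 1.0]] [[-0.035, 0.999, 0.008, 1.816], [0.5, 0.025, -0.865, -179.117], [-0.865, -0.026, -0.501, 1339.099], [0.0, 0.0, 0.0, 1.0]]
top [[353.52982055657327, 0.0, 257.7591729094612], [0.0, 353.52982055657327, 189.94188050936552], [0.0, 0.0, 1.0]] [[-0.001, -1.0, -0.01, 8.746], [-0.997, 0.002, -0.075, 497.79], [0.075, 0.009, -0.997, 1051.083], [0.0, 0.0, 0.0, 1.0]]
{'K': array([[314.76025891,   0.        , 259.85819489],
       [  0.        , 314.76025891, 182.51128165],
       [  0.        ,   0.        ,   1.        ]]), 'tool_from_camera': array([[ 4.61624162e-04, -9.65219869e-01, -2.61439077e-01,
         6.55717653e+01],
       [ 9.99999858e-01,  5.15084194e-04, -1.35960555e-04,
         8.51143703e-03],
       [ 2.65894965e-04, -2.61438977e-01,  9.65219970e-01,
         3.06690362e+01],
       [ 0.00000000e+00,  0.00000000e+00,  0.00000000e+00,
         1.00000000e+00]])}
{'time_s': 0.1, 'qpos': array([-1.46276272e+00,  2.59291502e-01,  1.53596665e+00, -5.10716318e-06,
        1.34803890e+00, -2.02806306e-01]), 'joint_vel': array([ 0.00139331, -0.00301284, -0.00430684, -0.00050377,  0.00063896,
       -0.00208472]), 'joint_efforts': array([ 2.04806958e-03, -4.46974540e+01, -2.91247094e+01, -1.91010640e-04,
        6.23695625e-03,  1.53151842e-05]), 'tcp_pos': array([ 168.2189734 , -523.43988967,  403.94889457]), 'tcp_rot': array([ 9.87946164e-01,  1.54795512e-01,  3.78802480e-05, -8.51359733e-04]), 'contact_force': array([-0.04477191, -1.28093776, -0.31721053]), 'ft_torque': array([ 0.02213719, -0.00383914, -0.02664927]), 'grip_width': 1.0000316902569675}
```

View pics/top0.png

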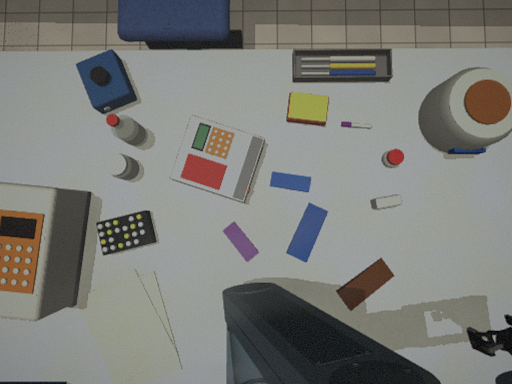

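View pics/scene0.png

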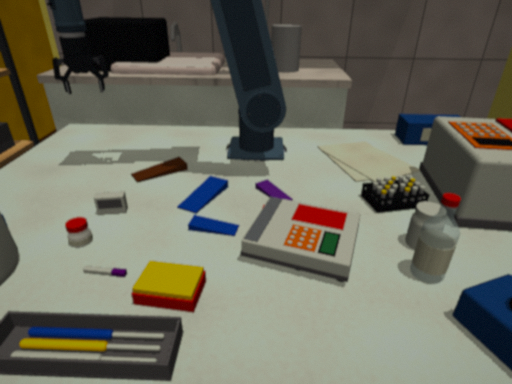

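```bash
cat > h.py <<'E'
import numpy as np,cv2
from plant import *
def world(n,d,T=None):
    p=camera_params(n);K=p["K"];v,u=np.mgrid[:d.shape[0],:d.shape[1]]
    c=np.stack([(u-K[0,2])/K[0,0]*d,(v-K[1,2])/K[1,1]*d,d,np.ones_like(d)],-1)
    M=np.linalg.inv(p["view"]) if T is None else T@p["tool_from_camera"]
    return (c@M.T)[...,:3]
def rect(P):
    c,s,a=cv2.minAreaRect(P[:,:2].astype(np.float32)); return np.round(c,1),np.round(s,1),round(a,2)
E
python3 - <<'E'
from h import *
for n in("top","scene"):
    im=cv2.imread(f"pics/{n}0.png");W=world(n,np.load(f"{n}_d.npy"))
    hsv=cv2.cvtColor(im,cv2.COLOR_BGR2HSV)
    X,Y,Z=W[...,0],W[...,1],W[...,2]
    bench=(abs(X-450)<200)&(abs(Y)<250)&(abs(Z)<8);print(n,"bench z",np.median(Z[bench]))
    m=((Z>50)&(Z<70)&(X>350)&(X<720)&(Y>-60)&(Y<280)).astype(np.uint8)
    m=cv2.morphologyEx(m,cv2.MORPH_OPEN,np.ones((3,3)))
    k,l,s,c=cv2.connectedComponentsWithStats(m)
    for i in range(1,k):
        if s[i,4]>300: print("box",s[i],rect(W[l==i]),np.median(W[l==i][:,2]))
    b=cv2.inRange(hsv,(105,120,50),(125,255,255))
    k,l,s,c=cv2.connectedComponentsWithStats(b)
    for i in range(1,k):
        if s[i,4]>150 and 150<c[i][0]<350:
            P=W[l==i];ctr,sz,a=rect(P);print("blue",c[i],s[i,4],ctr,sz,a)
            q=P[:,:2]-P[:,:2].mean(0);_,_,V=np.linalg.svd(q,full_matrices=False);t=q@V[0]
            print("  axis",V[0],"profile",[round(float(np.median(P[(t>=a)&(t<a+15),2])),1) for a in range(-60,60,15) if ((t>=a)&(t<a+15)).sum()>3])
    if n=="top":
        # grey strip
        cv2.imwrite("pics/crop1.png",cv2.resize(im[100:280,160:360],None,fx=3.3,fy=3.3,interpolation=cv2.INTER_CUBIC))
E
```

```text
top bench z -0.1454281603544132
box [ 170  115   94   87 5236] (array([590.9, 126.9]), array([233.8, 200.1]), 72.02) 60.07225994495286
blue [290.34444444 181.35555556] 540 [476.6 -77.9] [117.3 151.7] 75.49
  axis [-0.11709549 -0.99312066] profile [4.0, 5.5, 7.5, 8.9, 11.9, 13.3, 14.9, 16.9]
blue [307.04562384 232.66108007] 1074 [395.7 -89.1] [176.5 163.5] 65.28
  axis [-0.90219576  0.43132681] profile [8.1, 10.4, 12.5, 13.8, 16.3, 18.0, 19.7, 21.2]
scene bench z -0.024473002611216543
box [ 241  197  119   71 5532] (array([590.8, 125.3]), array([234.3, 201.4]), 72.0) 60.21056904060359
blue [203.52985075 193.98631841] 804 [775.9 -89.6] [969.  134.3] 7.2
  axis [ 0.99852654 -0.05426556] profile [19.7, 17.8, 16.1, 14.0, 12.1, 10.2, 8.0, 6.0]
blue [211.87650086 225.55917667] 583 [528.1 -88.7] [116.1  47.1] 80.12
  axis [0.10299245 0.99468214] profile [16.8, 15.4, 13.0, 11.2, 9.2, 7.6, 6.0, 4.0]
```

View pics/crop1.png

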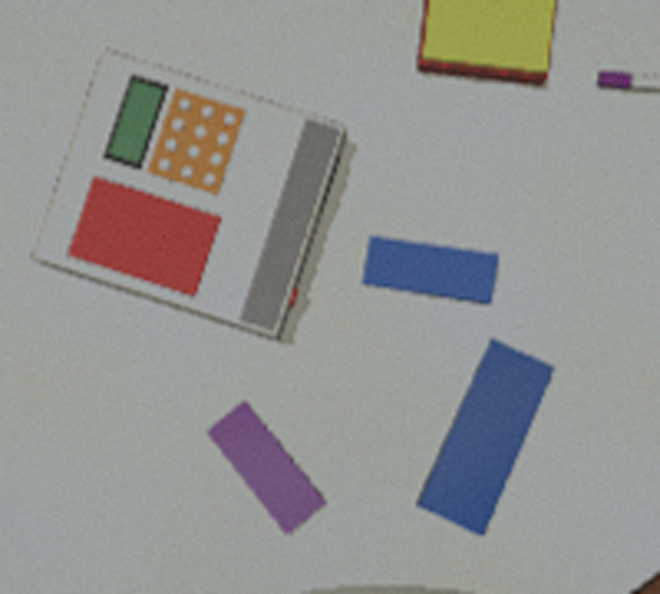

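Candidates in the top view: small blue (290,182), larger blue (307,232), purple (240,242) and brown (365,284). The crop confirms the small blue one is the wedge. Its thin end already faces the photometer, and the grey strip is at (248,167). Next I go to a hover for a closer view.

```bash
cat >> h.py <<'E'
from scipy.spatial.transform import Rotation as Ro
def go(p,deg):
    s=sense();R0=Ro.from_quat(s["tcp_rot"]);a=np.radians(deg);c,n=np.cos(a),np.sin(a)
    Rt=Ro.from_matrix(np.array([[c,n,0],[n,-c,0],[0,0,-1.]]))
    sh=R0.inv().apply(np.array(p)-s["tcp_pos"])/500; tu=(R0.inv()*Rt).as_rotvec()/(2*np.pi)
    print("shift",np.round(sh,4),"turn",np.round(tu,4))
E
python3 -c "
from h import *
go([520,-40,400],72)"
```

```text
shift [ 0.9656 -0.7053  0.0094] turn [-0.0002 -0.0002 -0.1505]
```

Emit:
move_arm --deltas '[{"x": 0.08,"y": -0.06,"z": 0.01,"az": -0.015,"hand": -1},{"x": 0.5,"y": -0.36,"z": 0.01,"az": -0.08,"hand": -1},{"x": 0.9656,"y": -0.7053,"z": 0.0094,"az": -0.1505,"hand": -1},{"x": 0.9656,"y": -0.7053,"z": 0.0094,"az": -0.1505,"hand": -1},{"x": 0.9656,"y": -0.7053,"z": 0.0094,"az": -0.1505,"hand": -1},{"x": 0.9656,"y": -0.7053,"z": 0.0094,"az": -0.1505,"hand": -1},{"x": 0.9656,"y": -0.7053,"z": 0.0094,"az": -0.1505,"hand": -1},{"x": 0.9656,"y": -0.7053,"z": 0.0094,"az": -0.1505,"hand": -1},{"x": 0.9656,"y": -0.7053,"z": 0.0094,"az": -0.1505,"hand": -1},{"x": 0.9656,"y": -0.7053,"z": 0.0094,"az": -0.1505,"hand": -1},{"x": 0.9656,"y": -0.7053,"z": 0.0094,"az": -0.1505,"hand": -1},{"x": 0.9656,"y": -0.7053,"z": 0.0094,"az": -0.1505,"hand": -1}]'

```text
$.deltas[0]: bad value
```

Emit:
move_arm --deltas '[{"hand": -1},{"hand": -1}]'

```text
$.deltas[0]: bad value
```

```bash
cat >> h.py <<'E'
def wrist(name=None):
    s=sense();T=np.eye(4);T[:3,:3]=Ro.from_quat(s["tcp_rot"]).as_matrix();T[:3,3]=s["tcp_pos"]
    im,d=read_camera("wrist");W=world("wrist",d,T)
    if name: cv2.imwrite(f"pics/{name}.png",im)
    return im,W
def comps(m,W,mn):
    m=cv2.morphologyEx(m.astype(np.uint8),cv2.MORPH_OPEN,np.ones((3,3)))
    k,l,s,c=cv2.connectedComponentsWithStats(m)
    return [(np.round(c[i]),W[(l==i)]) for i in range(1,k) if s[i,4]>mn]
def blues(im,W,mn=300):
    b=cv2.inRange(cv2.cvtColor(im,cv2.COLOR_BGR2HSV),(105,110,40),(128,255,255))
    for c,P in comps((b>0)&(W[...,2]<25),W,mn):
        x=np.polyfit  # plane fit gives the uphill direction
        A=np.c_[P[:,:2]-P[:,:2].mean(0),np.ones(len(P))];g=np.linalg.lstsq(A,P[:,2],rcond=None)[0]
        print("blue",c,len(P),rect(P),"downhill deg",round(np.degrees(np.arctan2(-g[1],-g[0])),2),"slope",round(np.hypot(*g[:2]),3),"z",np.round(np.percentile(P[:,2],[1,50,99]),1))
E
python3 - <<'E'
from h import *
s=sense();print(s["time_s"],s["tcp_pos"],s["qpos"].round(3),s["contact_force"],s["grip_width"])
im,W=wrist("w1");blues(im,W)
print("bench",np.median(W[...,2][abs(W[...,2])<8]))
for c,P in comps((abs(W[...,2]-60)<6),W,2000): print("top",c,rect(P),np.median(P[:,2]))
E
```

```text
0.1 [ 168.2189734  -523.43988967  403.94889457] [-1.463  0.259  1.536 -0.     1.348 -0.203] [-0.04477191 -1.28093776 -0.31721053] 1.0000316902569675
bench 0.15970256740433797
```

View pics/w1.png

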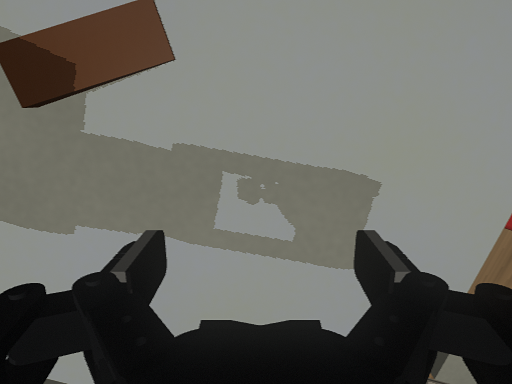

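The wrist view shows only the brown block and the fingers, because the move was refused: every row needs all its keys.

Emit:
move_arm --deltas '[{"ax": 0,"ay": 0,"az": -0.015,"x": 0.08,"y": -0.06,"z": 0.01,"hand": -1},{"ax": 0,"ay": 0,"az": -0.08,"x": 0.5,"y": -0.36,"z": 0.01,"hand": -1},{"ax": 0,"ay": 0,"az": -0.15,"x": 0.9656,"y": -0.7053,"z": 0.0094,"hand": -1},{"ax": 0,"ay": 0,"az": -0.1505,"x": 0.9656,"y": -0.7053,"z": 0.0094,"hand": -1},{"ax": 0,"ay": 0,"az": -0.1505,"x": 0.9656,"y": -0.7053,"z": 0.0094,"hand": -1},{"ax": 0,"ay": 0,"az": -0.1505,"x": 0.9656,"y": -0.7053,"z": 0.0094,"hand": -1},{"ax": 0,"ay": 0,"az": -0.1505,"x": 0.9656,"y": -0.7053,"z": 0.0094,"hand": -1},{"ax": 0,"ay": 0,"az": -0.1505,"x": 0.9656,"y": -0.7053,"z": 0.0094,"hand": -1},{"ax": 0,"ay": 0,"az": -0.1505,"x": 0.9656,"y": -0.7053,"z": 0.0094,"hand": -1},{"ax": 0,"ay": 0,"az": -0.1505,"x": 0.9656,"y": -0.7053,"z": 0.0094,"hand": -1},{"ax": 0,"ay": 0,"az": -0.1505,"x": 0.9656,"y": -0.7053,"z": 0.0094,"hand": -1},{"ax": 0,"ay": 0,"az": -0.1505,"x": 0.9656,"y": -0.7053,"z": 0.0094,"hand": -1}]'

```text
time_s: 1.65
tcp_pos: [519.7, -40.2, 399.5]
tcp_rot: [0.809, 0.588, -0.0, -0.001]
contact_force: [-0.8, -0.8, 0.0]
grip_width: -0.002
```

Emit:
move_arm --deltas '[{"ax": 0,"ay": 0,"az": 0,"x": 0,"y": 0,"z": 0,"hand": -1},{"ax": 0,"ay": 0,"az": 0,"x": 0,"y": 0,"z": 0,"hand": -1}]'

```text
time_s: 1.9
tcp_pos: [519.2, -41.3, 399.6]
tcp_rot: [0.809, 0.587, -0.0, -0.001]
contact_force: [-0.6, 0.0, 0.3]
grip_width: -0.004
```

Run:
```python
from h import *
s=sense();print(s["time_s"],s["tcp_pos"],s["qpos"].round(3),s["contact_force"],s["grip_width"])
im,W=wrist("w2");blues(im,W)
print("bench",np.median(W[...,2][abs(W[...,2])<8]))
for c,P in comps((abs(W[...,2]-60)<6),W,2000): print("top",c,rect(P),np.median(P[:,2]))
go([560,30,270],72)
```

```text
1.9 [519.22278299 -41.2651548  399.62341575] [-2.940e-01  2.100e-01  1.611e+00  1.000e-03  1.322e+00  2.200e-02] [-0.61350704  0.02731216  0.33064566] -0.0035825516122278303
blue [278. 186.] 3287 (array([524.8, -89.5]), array([119.8,  44.9]), 80.7) downhill deg 80.69 slope 0.125 z [ 2.8  9.4 17.9]
blue [155. 255.] 3704 (array([ 363. , -135.5]), array([ 65.4, 145. ]), 65.48) downhill deg 26.87 slope 0.155 z [ 2.1 17.5 24.6]
bench 0.17494603817544885
top [276.  47.] (array([566.3,  57.7]), array([ 81.2, 200.4]), 71.93) 60.341017941640274
shift [0.1604 0.0336 0.2593] turn [-0.0003 -0.0001 -0.0002]
```

View pics/w2.png

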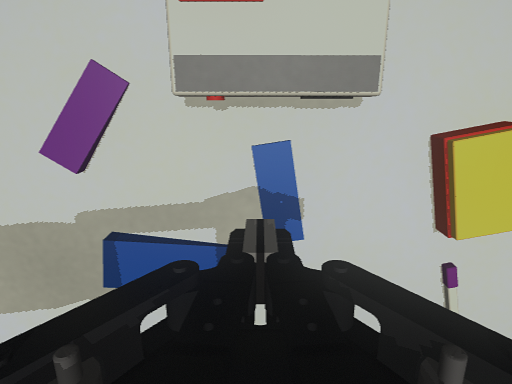

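The wrist view agrees: small blue wedge at (278,186), thin end towards the photometer, its front edge at row 95, columns 172–382, with the grey strip above it. I move over the press spot.

```bash
python3 -c "
from h import *
go([559.3,34.8,243],72)"
```

```text
shift [0.169  0.0294 0.3133] turn [-0.0003 -0.0001 -0.0002]
```

Emit:
move_arm --deltas '[{"ax": 0,"ay": 0,"az": 0,"x": 0.08,"y": 0.015,"z": 0.08,"hand": -1},{"ax": 0,"ay": 0,"az": 0,"x": 0.15,"y": 0.029,"z": 0.16,"hand": -1},{"ax": 0,"ay": 0,"az": 0,"x": 0.169,"y": 0.0294,"z": 0.25,"hand": -1},{"ax": 0,"ay": 0,"az": 0,"x": 0.169,"y": 0.0294,"z": 0.3,"hand": -1},{"ax": 0,"ay": 0,"az": 0,"x": 0.169,"y": 0.0294,"z": 0.3133,"hand": -1},{"ax": 0,"ay": 0,"az": 0,"x": 0.169,"y": 0.0294,"z": 0.3133,"hand": -1},{"ax": 0,"ay": 0,"az": 0,"x": 0.169,"y": 0.0294,"z": 0.3133,"hand": -1}]'

```text
time_s: 2.82
tcp_pos: [559.9, 34.3, 244.6]
tcp_rot: [0.81, 0.587, 0.001, 0.0]
contact_force: [0.3, 0.2, -0.2]
grip_width: -0.004
```

Emit:
move_arm --deltas '[{"ax": 0,"ay": 0,"az": 0,"x": 0,"y": 0,"z": 0.008,"hand": -1},{"ax": 0,"ay": 0,"az": 0,"x": 0,"y": 0,"z": 0.016,"hand": -1},{"ax": 0,"ay": 0,"az": 0,"x": 0,"y": 0,"z": 0.016,"hand": -1}]'

```text
time_s: 3.2
tcp_pos: [559.7, 34.3, 236.3]
tcp_rot: [0.81, 0.587, 0.001, -0.0]
contact_force: [-0.3, 0.1, -0.0]
grip_width: 0.003
```

Emit:
move_arm --deltas '[{"ax": 0,"ay": 0,"az": 0,"x": 0,"y": 0,"z": 0.004,"hand": -1},{"ax": 0,"ay": 0,"az": 0,"x": 0,"y": 0,"z": 0.008,"hand": -1},{"ax": 0,"ay": 0,"az": 0,"x": 0,"y": 0,"z": 0.008,"hand": -1}]'

```text
time_s: 3.58
tcp_pos: [559.8, 34.2, 232.4]
tcp_rot: [0.81, 0.587, 0.001, 0.0]
contact_force: [-1.3, -0.7, 1.8]
grip_width: -0.004
```

Emit:
move_arm --deltas '[{"ax": 0,"ay": 0,"az": 0,"x": 0,"y": 0,"z": 0.003,"hand": -1},{"ax": 0,"ay": 0,"az": 0,"x": -0.001,"y": 0,"z": 0.006,"hand": -1},{"ax": 0,"ay": 0,"az": 0,"x": -0.001,"y": 0,"z": 0.006,"hand": -1}]'

```text
time_s: 3.95
tcp_pos: [559.7, 33.6, 229.3]
tcp_rot: [0.81, 0.587, 0.001, 0.0]
contact_force: [-0.9, -2.5, 3.4]
grip_width: 0.001
```

Emit:
move_arm --deltas '[{"ax": 0,"ay": 0,"az": 0,"x": -0.001,"y": 0,"z": 0.003,"hand": -1},{"ax": 0,"ay": 0,"az": 0,"x": -0.002,"y": 0,"z": 0.006,"hand": -1},{"ax": 0,"ay": 0,"az": 0,"x": -0.002,"y": 0,"z": 0.006,"hand": -1}]'

```text
time_s: 4.32
tcp_pos: [559.4, 32.7, 226.9]
tcp_rot: [0.81, 0.587, 0.001, 0.0]
contact_force: [-2.0, -1.0, 7.4]
grip_width: 0.0
```

Emit:
move_arm --deltas '[{"ax": 0,"ay": 0,"az": 0,"x": -0.001,"y": 0,"z": 0.003,"hand": -1},{"ax": 0,"ay": 0,"az": 0,"x": -0.002,"y": 0,"z": 0.005,"hand": -1},{"ax": 0,"ay": 0,"az": 0,"x": -0.002,"y": 0,"z": 0.005,"hand": -1}]'

```text
time_s: 4.7
tcp_pos: [559.2, 32.4, 226.6]
tcp_rot: [0.81, 0.587, 0.002, 0.0]
contact_force: [-5.7, 0.9, 20.5]
grip_width: -0.0
```

Run:
```python
from h import *
print(sense()["contact_force"],sense()["tcp_pos"])
d=read_camera("top")[1];W=world("top",d)
a=np.radians(72);ex=np.array([np.cos(a),np.sin(a)]);ey=np.array([-ex[1],ex[0]])
q=W[...,:2]-np.array([590.5,126]);s=q@ex;l=q@ey
for b in (-90,-60,-30,0,30,60,90):
    m=(abs(s-b)<8)&(abs(l)>50)&(abs(l)<95)&(abs(W[...,2]-60)<20);print(b,m.sum(),np.median(W[m][:,2]).round(1))
```

```text
[-5.72957717  0.85381789 20.45521481] [559.21498818  32.39169757 226.63787227]
-90 71 54.2
-60 84 55.1
-30 85 58.6
0 0 nan
30 0 nan
60 169 64.3
90 165 65.1
  return _methods._mean(a, axis=axis, dtype=dtype,
  ret = ret.dtype.type(ret / rcount)
```

It tipped nose-down about 6 mm at about 5–7 N, then bottomed at 20 N. Now release it.

Emit:
move_arm --deltas '[{"ax": 0,"ay": 0,"az": 0,"x": 0.001,"y": 0,"z": -0.003,"hand": -1},{"ax": 0,"ay": 0,"az": 0,"x": 0.002,"y": 0,"z": -0.006,"hand": -1},{"ax": 0,"ay": 0,"az": 0,"x": 0.003,"y": 0,"z": -0.009,"hand": -1},{"ax": 0,"ay": 0,"az": 0,"x": 0.004,"y": 0,"z": -0.012,"hand": -1},{"ax": 0,"ay": 0,"az": 0,"x": 0.004,"y": 0,"z": -0.016,"hand": -1},{"ax": 0,"ay": 0,"az": 0,"x": 0.004,"y": 0,"z": -0.022,"hand": -1},{"ax": 0,"ay": 0,"az": 0,"x": 0.004,"y": 0,"z": -0.08,"hand": -0.65},{"ax": 0,"ay": 0,"az": 0,"x": 0.004,"y": 0,"z": -0.15,"hand": -0.65},{"ax": 0,"ay": 0,"az": 0,"x": 0.004,"y": 0,"z": -0.15,"hand": -0.65}]'

```text
time_s: 5.88
tcp_pos: [560.6, 34.0, 304.6]
tcp_rot: [0.81, 0.587, 0.004, 0.003]
contact_force: [-0.2, 0.2, -0.6]
grip_width: 0.178
```

```bash
cat >> h.py <<'E'
def level(W):
    a=np.radians(72);ex=np.array([np.cos(a),np.sin(a)]);ey=np.array([-ex[1],ex[0]])
    q=W[...,:2]-np.array([590.5,126]);s=q@ex;l=q@ey
    m=(abs(s)<108)&(abs(l)<93)&(abs(W[...,2]-60)<12);A=np.c_[s[m],l[m],np.ones(m.sum())]
    z=W[m][:,2];g=np.linalg.lstsq(A,z,rcond=None)[0];ok=abs(A@g-z)<2;g=np.linalg.lstsq(A[ok],z[ok],rcond=None)[0]
    k=abs(W[...,2]-60)<12
    print("level: slope x,y",g[:2].round(4),"z0",g[2].round(2),ok.sum())
E
python3 - <<'E'
from h import *
level(world("top",np.load("top_d.npy")));level(world("top",read_camera("top")[1]));level(world("scene",np.load("scene_d.npy")));level(world("scene",read_camera("scene")[1]))
print(sense()["grip_width"],sense()["tcp_pos"]);go([510.5,-176,300],80.7)
E
```

```text
level: slope x,y [0.0016 0.0018] z0 60.23 3197
level: slope x,y [-0.0011  0.0019] z0 60.01 1199
level: slope x,y [0.0011 0.0033] z0 60.44 4318
level: slope x,y [0.0011 0.0032] z0 60.45 4315
0.17458125943181313 [559.42966704  34.10912698 301.70140667]
shift [-0.4298  0.0376  0.0025] turn [ 0.0005 -0.0003 -0.0245]
```

Emit:
move_arm --deltas '[{"ax": 0,"ay": 0,"az": -0.003,"x": -0.08,"y": 0.01,"z": 0.0025,"hand": -0.65},{"ax": 0,"ay": 0,"az": -0.01,"x": -0.19,"y": 0.02,"z": 0.0025,"hand": -0.65},{"ax": 0,"ay": 0,"az": -0.018,"x": -0.31,"y": 0.03,"z": 0.0025,"hand": -0.65},{"ax": 0,"ay": 0,"az": -0.0245,"x": -0.4,"y": 0.0376,"z": 0.0025,"hand": -0.65},{"ax": 0,"ay": 0,"az": -0.0245,"x": -0.43,"y": 0.0376,"z": 0.0025,"hand": -0.65},{"ax": 0,"ay": 0,"az": -0.0245,"x": -0.43,"y": 0.0376,"z": 0.0025,"hand": -0.65},{"ax": 0,"ay": 0,"az": -0.0245,"x": -0.43,"y": 0.0376,"z": 0.0025,"hand": -0.65}]'

```text
time_s: 6.85
tcp_pos: [510.5, -174.8, 299.5]
tcp_rot: [0.762, 0.648, 0.002, -0.0]
contact_force: [0.4, 0.2, -0.3]
grip_width: 0.173
```

Run:
```python
from h import *
im,W=wrist("w3");blues(im,W)
for c,P in comps((abs(W[...,2]-60)<6),W,2000): print("top",c,rect(P),np.median(P[:,2]))
go([510.5,-176,178],80.7)
```

```text
blue [260.  74.] 8675 (array([524.1, -93.8]), array([111.6,  45.3]), 80.67) downhill deg 80.54 slope 0.125 z [ 3.7 10.8 18.4]
blue [ 92. 164.] 15007 (array([ 372.8, -140.8]), array([ 65.1, 165.4]), 64.82) downhill deg -10.29 slope 0.122 z [ 3.1 14.  23.1]
shift [-0.0034 -0.0005  0.2433] turn [ 0.0004 -0.0004  0.0002]
```

View pics/w3.png

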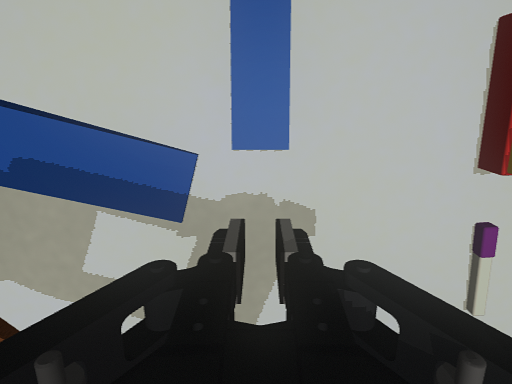

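The view shows the wedge heel at (261,150), centred on the fingers (column 260) and square to them. The bigger blue wedge, at left, is clear. Descend.

Emit:
move_arm --deltas '[{"ax": 0,"ay": 0,"az": 0,"x": -0.0034,"y": 0,"z": 0.08,"hand": -0.65},{"ax": 0,"ay": 0,"az": 0,"x": -0.0034,"y": 0,"z": 0.16,"hand": -0.65},{"ax": 0,"ay": 0,"az": 0,"x": -0.0034,"y": 0,"z": 0.22,"hand": -0.65},{"ax": 0,"ay": 0,"az": 0,"x": -0.0034,"y": 0,"z": 0.243,"hand": -0.65},{"ax": 0,"ay": 0,"az": 0,"x": -0.0034,"y": 0,"z": 0.243,"hand": -0.65},{"ax": 0,"ay": 0,"az": 0,"x": -0.0034,"y": 0,"z": 0.243,"hand": -0.65}]'

```text
time_s: 7.65
tcp_pos: [511.5, -176.1, 179.4]
tcp_rot: [0.761, 0.648, 0.002, 0.001]
contact_force: [-0.6, -0.5, 0.1]
grip_width: 0.177
```

Run:
```python
from h import *
s=sense();print(s["tcp_pos"],s["contact_force"])
R=np.radians; u=lambda d:np.array([np.cos(R(d)),np.sin(R(d))])
ex=u(72);ey=u(162);F=np.array([554.1,18.6])   # front face mid
h0=np.array([515.1,-148.9]);a0=80.7
rel=h0-F;print("heel along,lat",rel@ex,rel@ey)
B=11 # pad half width
# contact, then path to heel at along=-115-10 (tip 10 mm... from face), lat 0, heading 72
A0=rel@ex;L0=rel@ey
go(np.r_[h0-(B-1)*u(a0),178],a0)
for f in (.25,.5,.75,1):
    a=a0+(72-a0)*f; h=F+ex*(A0+(-128-A0)*f)+ey*L0*(1-f)
    print(f,(h-B*u(a)).round(1)); go(np.r_[h-B*u(a),178],a)
```

```text
[ 511.45578555 -176.0503672   179.37478969] [-0.61549251 -0.45731341  0.0721442 ]
heel along,lat -171.35362926006115 -14.669142422292722
shift [ 0.0348 -0.0015  0.0028] turn [ 0.0008 -0.0003  0.0003]
0.25 [ 512.8 -148.2]
shift [ 0.0553 -0.0063  0.0028] turn [ 0.0008 -0.0003  0.0064]
0.5 [ 512.2 -136.7]
shift [ 0.0779 -0.0111  0.0028] turn [ 0.0008 -0.0003  0.0124]
0.75 [ 511.7 -125.2]
shift [ 0.1005 -0.0158  0.0029] turn [ 0.0007 -0.0003  0.0184]
1 [ 511.1 -113.6]
shift [ 0.1232 -0.0206  0.0029] turn [ 0.0007 -0.0003  0.0245]
```

Emit:
move_arm --deltas '[{"ax": 0,"ay": 0,"az": 0,"x": 0.02,"y": 0,"z": 0.002,"hand": -0.65},{"ax": 0,"ay": 0,"az": 0,"x": 0.034,"y": -0.0015,"z": 0.002,"hand": -0.65},{"ax": 0,"ay": 0,"az": 0.003,"x": 0.045,"y": -0.004,"z": 0.002,"hand": -0.65},{"ax": 0,"ay": 0,"az": 0.0064,"x": 0.0553,"y": -0.0063,"z": 0.002,"hand": -0.65},{"ax": 0,"ay": 0,"az": 0.0094,"x": 0.0666,"y": -0.0087,"z": 0.002,"hand": -0.65},{"ax": 0,"ay": 0,"az": 0.0124,"x": 0.0779,"y": -0.0111,"z": 0.002,"hand": -0.65},{"ax": 0,"ay": 0,"az": 0.0154,"x": 0.0892,"y": -0.0135,"z": 0.002,"hand": -0.65},{"ax": 0,"ay": 0,"az": 0.0184,"x": 0.1005,"y": -0.0158,"z": 0.002,"hand": -0.65},{"ax": 0,"ay": 0,"az": 0.0215,"x": 0.112,"y": -0.0182,"z": 0.002,"hand": -0.65},{"ax": 0,"ay": 0,"az": 0.0245,"x": 0.1232,"y": -0.0206,"z": 0.002,"hand": -0.65},{"ax": 0,"ay": 0,"az": 0.0245,"x": 0.1232,"y": -0.0206,"z": 0.002,"hand": -0.65}]'

```text
time_s: 9.02
tcp_pos: [511.0, -113.0, 178.3]
tcp_rot: [0.809, 0.588, 0.002, 0.001]
contact_force: [0.6, -0.4, -0.1]
grip_width: 0.178
```

```bash
cat > chk.py <<'E'
from h import *
import sys
s=sense();print(s["tcp_pos"].round(1),s["contact_force"].round(1))
im,W=wrist(sys.argv[1]);blues(im,W)
go(np.r_[s["tcp_pos"][:2],178],72)
d=read_camera("scene");cv2.imwrite(f"pics/{sys.argv[1]}s.png",d[0]);W=world("scene",d[1]);level(W);blues(d[0],W,250)
E
python3 chk.py w4
```

```text
[ 511.  -113.   178.3] [ 0.6 -0.4 -0.1]
blue [258. 110.] 24218 (array([528.4, -57.7]), array([93.1, 45.9]), 71.78) downhill deg 71.28 slope 0.125 z [ 6.1 11.9 18.3]
blue [ 24. 312.] 1793 (array([ 386. , -111.6]), array([33.5, 18.5]), 3.83) downhill deg 66.43 slope 0.864 z [ 0.2 10.8 16.4]
shift [ 0.0005 -0.0003  0.0007] turn [ 0.0007 -0.0004  0.0001]
level: slope x,y [0.0015 0.0035] z0 60.47 4296
blue [226. 226.] 525 (array([531.1, -58. ]), array([107.1,  45. ]), 72.58) downhill deg 31.73 slope 0.134 z [ 2.9 10.8 18.4]
blue [ 70. 332.] 848 (array([ 858. , -286.4]), array([147.6,  27.1]), 89.82) downhill deg -0.67 slope 0.293 z [ 4.4 21.4 24.8]
```

View pics/w4.png

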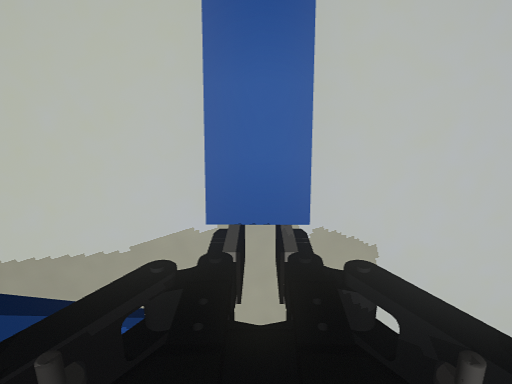

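The wedge followed as planned and is centred (lateral +1 mm, heading 72°). Now push it straight in.

Emit:
move_arm --deltas '[{"ax": 0,"ay": 0,"az": 0,"x": 0.012,"y": 0,"z": 0,"hand": -0.65},{"ax": 0,"ay": 0,"az": 0,"x": 0.024,"y": 0,"z": 0,"hand": -0.65},{"ax": 0,"ay": 0,"az": 0,"x": 0.036,"y": 0,"z": 0,"hand": -0.65},{"ax": 0,"ay": 0,"az": 0,"x": 0.048,"y": 0,"z": 0,"hand": -0.65},{"ax": 0,"ay": 0,"az": 0,"x": 0.06,"y": 0,"z": 0,"hand": -0.65},{"ax": 0,"ay": 0,"az": 0,"x": 0.07,"y": 0,"z": 0,"hand": -0.65},{"ax": 0,"ay": 0,"az": 0,"x": 0.078,"y": 0,"z": 0,"hand": -0.65},{"ax": 0,"ay": 0,"az": 0,"x": 0.078,"y": 0,"z": 0,"hand": -0.65}]'

```text
time_s: 10.12
tcp_pos: [523.3, -76.1, 178.5]
tcp_rot: [0.809, 0.588, 0.002, 0.001]
contact_force: [-0.3, -0.3, -0.2]
grip_width: 0.178
```

Emit:
move_arm --deltas '[{"ax": 0,"ay": 0,"az": 0,"x": 0.004,"y": 0,"z": 0,"hand": -0.65},{"ax": 0,"ay": 0,"az": 0,"x": 0.008,"y": 0,"z": 0,"hand": -0.65},{"ax": 0,"ay": 0,"az": 0,"x": 0.008,"y": 0,"z": 0,"hand": -0.65}]'

```text
time_s: 10.5
tcp_pos: [524.5, -72.2, 178.5]
tcp_rot: [0.809, 0.588, 0.002, 0.001]
contact_force: [0.4, -0.7, -0.2]
grip_width: 0.177
```

Emit:
move_arm --deltas '[{"ax": 0,"ay": 0,"az": 0,"x": 0.003,"y": 0,"z": 0,"hand": -0.65},{"ax": 0,"ay": 0,"az": 0,"x": 0.005,"y": 0,"z": 0,"hand": -0.65},{"ax": 0,"ay": 0,"az": 0,"x": 0.005,"y": 0,"z": 0,"hand": -0.65}]'

```text
time_s: 10.88
tcp_pos: [525.3, -69.7, 178.5]
tcp_rot: [0.809, 0.588, 0.002, 0.001]
contact_force: [-0.8, -0.4, 0.0]
grip_width: 0.176
```

Emit:
move_arm --deltas '[{"ax": 0,"ay": 0,"az": 0,"x": 0.003,"y": 0,"z": 0,"hand": -0.65},{"ax": 0,"ay": 0,"az": 0,"x": 0.005,"y": 0,"z": 0,"hand": -0.65},{"ax": 0,"ay": 0,"az": 0,"x": 0.005,"y": 0,"z": 0,"hand": -0.65}]'

```text
time_s: 11.25
tcp_pos: [526.1, -67.2, 178.5]
tcp_rot: [0.809, 0.588, 0.002, 0.001]
contact_force: [-0.2, -0.1, -0.6]
grip_width: 0.173
```

Emit:
move_arm --deltas '[{"ax": 0,"ay": 0,"az": 0,"x": 0.003,"y": 0,"z": 0,"hand": -0.65},{"ax": 0,"ay": 0,"az": 0,"x": 0.005,"y": 0,"z": 0,"hand": -0.65},{"ax": 0,"ay": 0,"az": 0,"x": 0.005,"y": 0,"z": 0,"hand": -0.65}]'

```text
time_s: 11.62
tcp_pos: [526.9, -64.8, 178.5]
tcp_rot: [0.809, 0.588, 0.002, 0.001]
contact_force: [-0.1, 0.4, 0.4]
grip_width: 0.175
```

Emit:
move_arm --deltas '[{"ax": 0,"ay": 0,"az": 0,"x": 0.003,"y": 0,"z": 0,"hand": -0.65},{"ax": 0,"ay": 0,"az": 0,"x": 0.005,"y": 0,"z": 0,"hand": -0.65},{"ax": 0,"ay": 0,"az": 0,"x": 0.005,"y": 0,"z": 0,"hand": -0.65}]'

```text
time_s: 12.0
tcp_pos: [527.7, -62.3, 178.6]
tcp_rot: [0.809, 0.588, 0.003, 0.001]
contact_force: [0.4, -0.0, 0.4]
grip_width: 0.177
```

Emit:
move_arm --deltas '[{"ax": 0,"ay": 0,"az": 0,"x": 0.003,"y": 0,"z": 0,"hand": -0.65},{"ax": 0,"ay": 0,"az": 0,"x": 0.005,"y": 0,"z": 0,"hand": -0.65},{"ax": 0,"ay": 0,"az": 0,"x": 0.005,"y": 0,"z": 0,"hand": -0.65}]'

```text
time_s: 12.38
tcp_pos: [528.4, -60.3, 178.6]
tcp_rot: [0.809, 0.588, 0.002, 0.001]
contact_force: [-1.1, -4.2, -0.2]
grip_width: 0.178
```

```bash
python3 chk.py w5
```

```text
[528.4 -60.3 178.6] [-1.1 -4.2 -0.2]
blue [256. 139.] 18175 (array([541.6, -15.2]), array([72.3, 46. ]), 72.09) downhill deg 72.25 slope 0.125 z [ 8.6 13.4 18.4]
shift [ 0.     -0.      0.0012] turn [ 0.0007 -0.0003  0.0002]
level: slope x,y [0.0013 0.0032] z0 60.44 4287
blue [198. 198.] 551 (array([ 391.2, -146.4]), array([ 62.1, 132.6]), 64.94) downhill deg -12.96 slope 0.127 z [ 1.8 10.1 19.3]
blue [237. 228.] 274 (array([540.9, -29.7]), array([54.9, 44.5]), 75.29) downhill deg 22.0 slope 0.153 z [ 2.8 13.8 18.9]
blue [ 71. 332.] 830 (array([ 858.5, -286.5]), array([ 28.6, 146.7]), 0.73) downhill deg -0.5 slope 0.26 z [ 4.3 21.5 24.6]
```

Emit:
move_arm --deltas '[{"ax": 0,"ay": 0,"az": 0,"x": 0.002,"y": 0,"z": 0,"hand": -0.65},{"ax": 0,"ay": 0,"az": 0,"x": 0.003,"y": 0,"z": 0,"hand": -0.65},{"ax": 0,"ay": 0,"az": 0,"x": 0.003,"y": 0,"z": 0,"hand": -0.65}]'

```text
time_s: 12.85
tcp_pos: [528.7, -59.7, 178.6]
tcp_rot: [0.809, 0.588, 0.002, 0.002]
contact_force: [-2.6, -6.5, 1.2]
grip_width: 0.172
```

```bash
python3 chk.py w6
```

```text
[528.7 -59.7 178.6] [-2.6 -6.5  1.2]
blue [256. 140.] 18045 (array([541.8, -15.1]), array([72., 46.]), 72.15) downhill deg 72.07 slope 0.125 z [ 8.7 13.4 18.5]
shift [-0.      0.      0.0012] turn [ 0.0007 -0.0001  0.0002]
level: slope x,y [0.0013 0.0033] z0 60.45 4327
blue [198. 198.] 553 (array([ 390.8, -146. ]), array([ 61.8, 134. ]), 64.12) downhill deg -13.83 slope 0.124 z [ 1.6 10.2 20.5]
blue [237. 228.] 274 (array([540. , -28.3]), array([51.2, 46.1]), 74.73) downhill deg 21.54 slope 0.156 z [ 2.4 14.1 19. ]
blue [ 70. 332.] 849 (array([ 858.6, -286.1]), array([146.8,  26.5]), 89.8) downhill deg -0.26 slope 0.328 z [ 4.2 21.4 24.8]
```

The push has risen to 7 N and the photometer is still level. Back off and test.

Emit:
move_arm --deltas '[{"ax": 0,"ay": 0,"az": 0,"x": -0.02,"y": 0,"z": 0,"hand": -0.65},{"ax": 0,"ay": 0,"az": 0,"x": -0.06,"y": 0,"z": -0.01,"hand": -0.65},{"ax": 0,"ay": 0,"az": 0,"x": -0.08,"y": 0,"z": -0.08,"hand": -1},{"ax": 0,"ay": 0,"az": 0,"x": -0.08,"y": 0,"z": -0.18,"hand": -1},{"ax": 0,"ay": 0,"az": 0,"x": -0.05,"y": 0,"z": -0.25,"hand": -1},{"ax": 0,"ay": 0,"az": 0,"x": 0,"y": 0,"z": -0.25,"hand": -1},{"ax": 0,"ay": 0,"az": 0,"x": 0,"y": 0,"z": -0.25,"hand": -1}]'

```text
time_s: 13.82
tcp_pos: [528.2, -58.6, 304.1]
tcp_rot: [0.808, 0.589, 0.002, 0.002]
contact_force: [-0.4, -1.0, -0.1]
grip_width: 0.001
```

```bash
python3 chk.py w7
python3 - <<'E'
from h import *
im,W=wrist()
for c,P in comps((abs(W[...,2]-60)<6),W,2000): print("top",c,rect(P),np.median(P[:,2]))
go([559.6,34.4,243],72)
E
```

```text
[528.2 -58.6 304.1] [-0.4 -1.  -0.1]
blue [258. 123.] 4925 (array([541.6, -15.4]), array([70.5, 45.3]), 71.98) downhill deg 71.96 slope 0.125 z [ 8.7 13.5 18.6]
blue [ 76. 284.] 3778 (array([ 347.5, -114.7]), array([51.6, 97.7]), 71.85) downhill deg 46.12 slope 0.247 z [ 1.5 19.7 24.8]
blue [153. 318.] 334 (array([ 386.2, -161. ]), array([36.5, 13.5]), 13.38) downhill deg -32.46 slope 0.141 z [ 9.5 11.9 13.9]
shift [ 0.0011 -0.0009  0.2511] turn [ 0.0007 -0.0002  0.0005]
level: slope x,y [0.0009 0.0027] z0 60.47 4331
blue [202. 195.] 756 (array([ 376.1, -139.2]), array([ 64.7, 164.2]), 64.7) downhill deg 2.12 slope 0.124 z [ 2.1 11.7 23.9]
blue [237. 229.] 259 (array([541.8, -25.8]), array([45.7, 44. ]), 71.34) downhill deg 15.0 slope 0.156 z [ 2.6 13.9 18.4]
blue [ 71. 332.] 826 (array([ 858.1, -285.8]), array([146.3,  26.7]), 89.95) downhill deg 0.07 slope 0.316 z [ 4.2 21.5 24.7]
top [261.  35.] (array([560. ,  37.8]), array([ 41.1, 198.8]), 72.24) 60.69577889999792
shift [0.199  0.0021 0.1202] turn [ 0.0005 -0.0001  0.0003]
```

View pics/w7.png

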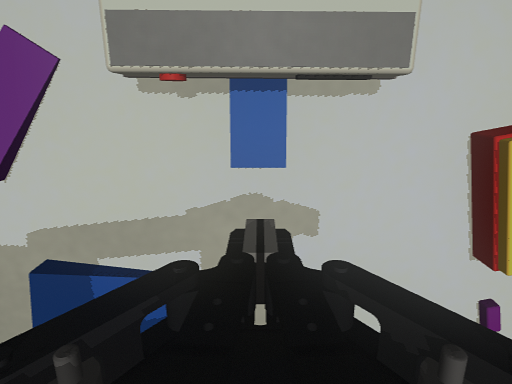

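The wedge is under the middle of the front: it spans columns 230–287, and the front spans 107–413. The front edge has not moved (within 1 mm). Now the test press.

Emit:
move_arm --deltas '[{"ax": 0,"ay": 0,"az": 0,"x": 0.08,"y": 0.001,"z": 0.01,"hand": -1},{"ax": 0,"ay": 0,"az": 0,"x": 0.16,"y": 0.002,"z": 0.05,"hand": -1},{"ax": 0,"ay": 0,"az": 0,"x": 0.199,"y": 0.002,"z": 0.1,"hand": -1},{"ax": 0,"ay": 0,"az": 0,"x": 0.199,"y": 0.002,"z": 0.12,"hand": -1},{"ax": 0,"ay": 0,"az": 0,"x": 0.199,"y": 0.002,"z": 0.12,"hand": -1},{"ax": 0,"ay": 0,"az": 0,"x": 0.199,"y": 0.002,"z": 0.128,"hand": -1},{"ax": 0,"ay": 0,"az": 0,"x": 0.199,"y": 0.002,"z": 0.136,"hand": -1},{"ax": 0,"ay": 0,"az": 0,"x": 0.199,"y": 0.002,"z": 0.136,"hand": -1}]'

```text
time_s: 14.98
tcp_pos: [559.5, 34.0, 235.2]
tcp_rot: [0.809, 0.588, 0.001, 0.001]
contact_force: [-0.1, -0.0, 0.5]
grip_width: -0.002
```

Emit:
move_arm --deltas '[{"ax": 0,"ay": 0,"az": 0,"x": 0,"y": 0,"z": 0.002,"hand": -1},{"ax": 0,"ay": 0,"az": 0,"x": 0,"y": 0,"z": 0.004,"hand": -1},{"ax": 0,"ay": 0,"az": 0,"x": 0,"y": 0,"z": 0.004,"hand": -1}]'

```text
time_s: 15.35
tcp_pos: [559.6, 33.9, 233.5]
tcp_rot: [0.809, 0.588, 0.001, 0.001]
contact_force: [-0.9, -0.8, 2.8]
grip_width: 0.001
```

Emit:
move_arm --deltas '[{"ax": 0,"ay": 0,"az": 0,"x": 0,"y": 0,"z": 0.002,"hand": -1},{"ax": 0,"ay": 0,"az": 0,"x": 0,"y": 0,"z": 0.003,"hand": -1},{"ax": 0,"ay": 0,"az": 0,"x": 0,"y": 0,"z": 0.003,"hand": -1}]'

```text
time_s: 15.72
tcp_pos: [559.5, 34.0, 233.4]
tcp_rot: [0.809, 0.588, 0.001, 0.002]
contact_force: [-3.5, 0.1, 12.3]
grip_width: 0.0
```

Emit:
move_arm --deltas '[{"ax": 0,"ay": 0,"az": 0,"x": 0,"y": 0,"z": 0.002,"hand": -1},{"ax": 0,"ay": 0,"az": 0,"x": 0,"y": 0,"z": 0.002,"hand": -1}]'

```text
time_s: 15.98
tcp_pos: [559.4, 34.0, 233.4]
tcp_rot: [0.809, 0.588, 0.002, 0.002]
contact_force: [-3.9, -0.9, 9.2]
grip_width: 0.002
```

```bash
python3 chk.py w8
```

```text
[559.4  34.  233.4] [-3.9 -0.9  9.2]
shift [ 0.     -0.0005  0.1109] turn [ 0.0008 -0.      0.0003]
level: slope x,y [0.001  0.0032] z0 60.46 4227
blue [204. 194.] 812 (array([ 375.1, -139.7]), array([ 64.4, 165.7]), 64.01) downhill deg 5.22 slope 0.13 z [ 1.7 12.5 24.1]
blue [237. 229.] 260 (array([541.8, -25.8]), array([46.6, 44.6]), 75.08) downhill deg 12.13 slope 0.167 z [ 1.5 13.9 17.7]
blue [ 70. 332.] 850 (array([ 857.4, -286.1]), array([146.7,  27.4]), 89.94) downhill deg -1.22 slope 0.309 z [ 4.6 21.6 24.8]
```

View pics/w8s.png

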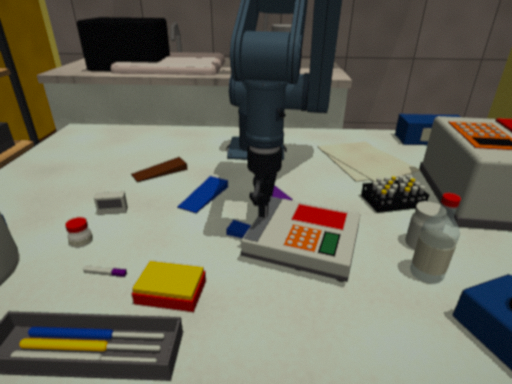

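The scene view shows the fingers on the grey strip at (263,213) and the wedge heel end at (237,229). The photometer is level and everything else is where it was. It holds at about 9 N with no sinking, so I hand in.

```bash
python3 -c "
from plant import *
print(hand_in()); print(sense()['contact_force'],sense()['tcp_pos'])"
```

```text
the job is handed in; nothing more can be done
None
the job is handed in; nothing more can be done
```

I pressed the front strip first. The photometer tipped nose-down about 6 mm and touched down, and it came back level when released. I then pushed the small blue wedge thin end first with two fingertips, turning it in line on the way. It went straight under the middle of the front until the push rose from about 1 N to 7 N.

**Last checks**
- **Firmness:** pressing the strip again at 9–12 N moved the fingertips only about 0.1 mm, and I handed in while holding about 9 N with the fingers off the wedge.
- **Level:** the photometer's tilt stayed at about 0.001 rad front to back, the same as at the start.
- **Position:** its front edge stayed within 1 mm of where it was. The wedge was about 1 mm off centre.
- **Surroundings:** the other things looked undisturbed in the last scene picture.

**Shortfalls**
- The first two move calls were refused because their rows lacked some keys, so nothing moved.
- The first test press peaked at about 20 N when the foot met the bench.

The handed-in run took about 16 s of the 56 s allowed.

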